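# Seat a tube carrier against the hidden stop of the feed bay

### The arm

A 6-joint arm with a two-finger parallel gripper is mounted at the origin on a cart in front of the work surface, level with it; the furniture and walls round the work are solid. World frame = base frame: x ahead of the robot, y to its left, z up, the work surface at z = 0. Lengths are in mm, angles in rad, forces in N, time in s.
With the tool pointing down it reaches from about 375 to 750 mm from the base axis. Payload 9 kg.
Tool frame: the origin (TCP) lies on the mounting face of the last link; the fingertips stand 173 mm ahead of it and the grasp point (between the pads) lies 155 mm ahead of it; z points along the fingers, y is the line along which they close (so a half turn about z gives the same grasp; the last joint's range is limited). The gripper opens to 85 mm and grips with 20 to 120 N. Pads are 22 mm wide; open, the fingers measure 114 mm over their backs; the gripper's body (76 mm by 85 mm) begins 54 mm behind the grasp point. The pads swing forward as they close: fully open they stand 13 mm farther back than shut.
Start: joints at [-1.366, 0.104, 0.097, 1.564, 0, 1.353], TCP at [246.199, -547.177, 404.731] pointing down, gripper open.
Joint ranges: [-2.99, 2.99], [-0.84, 1.86], [-1.1, 1.16], [-1.84, 2.11], [-1.51, 1.56], [-3.14, 3.14]. Speed limits (rad/s): [2.22, 2.22, 2.57, 3.14, 3.14, 3.14].

### API

Orientations are given as a 3x3 rotation matrix whose columns are the frame's x, y, z axes.
In Python, from station import env, read_camera, workorder gives the robot as it stands. The module is installed in compiled form; this text tells all that it offers.
- The arm moves only by the shell command python3 -m creep 'ROWS' [FORCE]. ROWS is JSON, a list of rows, each a list of 3 entries, a list of its own where there are three numbers: the shift along the tool's x, y, z in m, then the turn, a rotation vector about the tool's x, y, z in rad, then the gripper's target within -1 to 1 (fully open at 1, half-way at 0, shut at -1). A call has 1 to 8 rows; each row is the pose to reach, as a shift and turn from the pose commanded when the call began, along the tool's axes at that moment; what a row does not reach only later rows make up. A row lasts 1/8 s, in which the tool goes at most 62.5 mm and 10.7 degrees, less where a joint would pass 70% of its speed; a pose out of reach is approached as far as the arm can. A call with a gripper value outside its range is refused whole. The fingers move at their own pace and stop on an object; FORCE is the grip in N (left out, the last holds). Time passes only in rows, so rows that repeat a pose let the fingers close. It gives the time, the measured TCP pose, the force, the opening and the grip force at its end, in the units of the state.
- env.sense(): the state, without advancing time (a new reading comes with each control period).
- read_camera(name): name is "side" or "top"; returns a dict with "img" (420x560x3 uint8, red, green, blue), "z_map" (420x560 float32, mm along the optical axis (not along the pixel's ray), 0 where there is no reading), "fx", "fy", "cx", "cy" (pixels), "D" ([k1, k2, p1, p2, k3] as OpenCV has them; the pictures are not rectified), "R" (3x3) and "t" (3): a world point X has camera coordinates R X + t. Camera axes: x right, y down, z forward; pixel columns grow to the right and rows downward; lengths in mm; the calibration is good to about 2 mm. A picture is of the moment at which its call begins.
- workorder.finish_job(): hands the job in; it is judged then, once.
The state is a dict: "time": time; "joint_pos": joint angles; "qvel": joint speeds; "joint_torque": joint torques, N m; "tcp_pos": TCP position; "tool_rot": TCP orientation; "wrist_force": force on the tool from outside, world axes, zero at the start; "wrist_torque": the same for the moment, N m; "opening": finger opening in mm; "finger_force": force on a finger pad.
Only numpy, scipy, OpenCV 4.12 (cv2) and the standard library are available. Lean on these libraries where they do the work, as an engineer would, in place of code of your own. Each camera call takes 0.05 s, during which the arm holds its last target. There are 200 camera calls.

### The job

Pick up the empty tube carrier that stands alone on the table, set it upright in the open lane of the feed bay, and slide it in under the hood until it is fully home against the hidden stop: a spring leaf drags on it first, then the stop feels firm. Go in gently, press it home with about 15 N without ramming the stop, then let go and leave the carrier seated; do not disturb the other things on the table.

Things in the scene. Friction and masses are not known exactly. Their poses are not given: they have to be found in the camera images.
- carrier: Empty five-place tube carrier of beige-grey plastic, standing alone on the table left of the bay (similar ones stay in the wire trays): an upright bar 19 (x) x 108 (y) x 58 mm (z), both ends alike, about 40 g. Origin: centre of its underside; y along its length, z up. Grip across its 19 mm thickness near the top, at or behind its middle; seated, 43 to 69 mm of it stick out of the hood.
- dock: Feed bay, fixed: flat aluminium base with one straight lane and a white hood over its far end. Origin: on the table top, mid lane, at the mouth of the hood; x along the lane into the hood (away from the robot), y left, z up. Base x -140 to +100 mm, 72 mm wide. Lane floor 8 mm above the table. Pressing home takes a push of about 15 N against the stop; over about 25 N is ramming.
- lane_start (a point): Middle of the lane's floor at its near end, 137 mm before the hood's mouth. The lane is 22 mm wide between side walls, open above from here to the hood and open at the near end; the lips over the walls flare outward to 32 mm, their tops 28 mm above the table. Axes as the bay's.
- hood_mouth (a point): Middle of the lane's floor at the hood's mouth. Hood: 98 mm long, 43 wide, 77 high; opening 22 mm wide, roof underside 71 mm above the table. Hidden inside: a spring leaf on the left wall, 10 to 35 mm in, dragging on the carrier with a few N, then a firm stop, rubber-faced (gives 1 mm per 5 N), at a depth that differs each time, 40 to 64 mm in. Axes as the bay's.
- seat_pin (a joint): Small spring pin in the face of the hidden stop plate, a seat sensor: 0 when out, grows to 0.005 m when the carrier's end lies against the plate and pushes the pin flush. Its spring gives under 1 N and is too weak to feel.
- tape: Bystander: roll of masking tape lying flat, 96 mm across, 25 mm high. Origin: centre of its underside.
- timer: Bystander: small white timer, 66 x 66 x 20 mm. Origin: centre of its underside.
- bottle: Bystander: white bottle with a blue cap, 48 mm across, 98 mm high, right of the lane. Origin: centre of its underside.
- marker: Bystander: marker pen lying on the table, 135 mm long. Origin: its middle, underside.
- tweezers: Bystander: steel tweezers lying on the table right of the bay, 124 mm long. Origin: its middle, underside.
Not all that is in view belongs to the job. What is shaped like the carrier but orange is not meant.

How it is judged:
By the outcome, as a careful person would: the job done as asked, in the order asked, and still so for the second after the job is handed in, with the robot touching nothing.
It also fails if it takes over 51 s, if anything falls off the work surface, if the arm or the gripper's body presses on something with over 40 N, if the wrist force passes 120 N, or if a joint passes its speed limit or range.

## Working session

There is one attempt and no reset: what is moved stays moved. The work goes in short steps, Python scripts to look and compute and a shell command to move; the robot and the scene stay as the last step left them, time stands still between calls to the robot, and variables do not carry over. Pictures are saved under pics/ and viewed, at most 10 in all, crops included, and the job is handed in when it is done.

```bash
mkdir -p pics; python3 - <<'E'
from station import env, read_camera
import cv2,numpy as np
s=env.sense();print(s['time'],s['tcp_pos'],np.round(s['tool_rot'],3),s['opening'],s['wrist_force'])
for n in('top','side'):
    c=read_camera(n);cv2.imwrite(f'pics/{n}0.png',c['img'][:,:,::-1]);np.savez(f'{n}0.npz',**c)
    R=np.array(c['R']);print(n,c['fx'],c['fy'],c['cx'],c['cy'],c['D'],-R.T@c['t'])
    print(R.round(2).tolist())
E
```

```text
0.0 [ 246.15945618 -547.05717399  403.91346677] [[ 0.912  0.41  -0.   ]
 [ 0.41  -0.912  0.001]
 [ 0.    -0.001 -1.   ]] 85.39006070085041 [-0.30435771  0.31479033 -1.25766464]
top 459.38251941300524 459.38251941300524 282.41794677033516 205.87098943490219 [-0.05864211  0.          0.          0.          0.        ] [ 379.78280665   29.86248445 1228.22593455]
[[0.02, -1.0, -0.01], [-0.99, -0.02, -0.13], [0.13, 0.01, -0.99]]
side 454.7180243071269 454.7180243071269 287.7036525280848 210.30690551298616 [-0.14900571  0.          0.          0.          0.        ] [284.39952419 828.84193456 651.40453771]
[[-0.94, -0.33, 0.02], [-0.21, 0.55, -0.81], [0.26, -0.77, -0.58]]
```

View pics/top0.png

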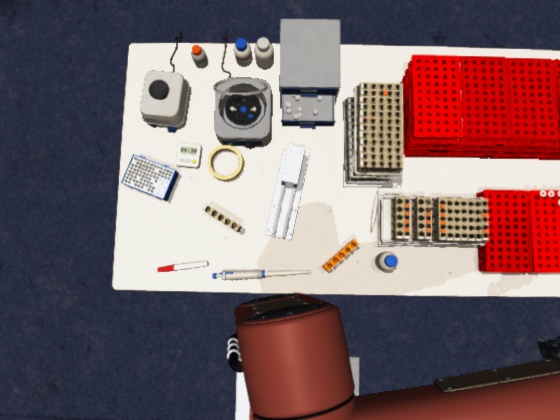

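View pics/side0.png

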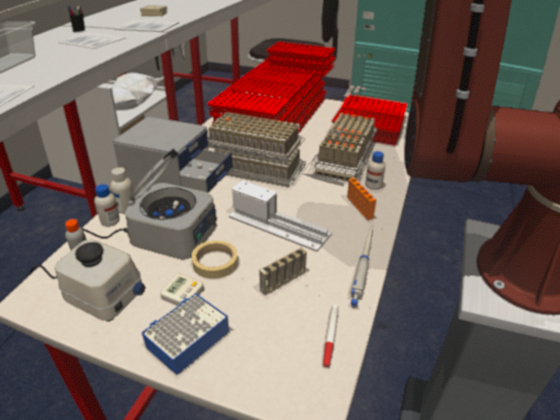

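The top view shows the carrier at about (224,219), the bay from (281,237) to (293,147) with its hood at the far end, and the orange decoy at (340,256). The side view shows the carrier upright at (283,270). Next I'll measure with the depth maps.

```bash
cat > h.py <<'E'
import numpy as np,cv2
def cloud(c):
    z=np.asarray(c['z_map'],float);h,w=z.shape
    K=np.array([[c['fx'],0,c['cx']],[0,c['fy'],c['cy']],[0,0,1]],float)
    u,v=np.meshgrid(np.arange(w),np.arange(h))
    p=cv2.undistortPoints(np.stack([u,v],-1).reshape(-1,1,2).astype(float),K,np.array(c['D'],float)).reshape(h,w,2)
    P=np.dstack([p*z[...,None],z])
    X=(P-np.array(c['t']))@np.array(c['R'])
    X[z==0]=np.nan
    return X
def box(X,roi,zlo,zhi):
    u0,u1,v0,v1=roi;Q=X[v0:v1,u0:u1].reshape(-1,3);Q=Q[(Q[:,2]>zlo)&(Q[:,2]<zhi)]
    return Q
def rect(Q):
    r=cv2.minAreaRect(Q[:,:2].astype(np.float32));return np.round(r[0],1),np.round(r[1],1),round(r[2],2)
def line(Q):
    m=Q.mean(0);w,V=np.linalg.eigh(np.cov(Q[:,:2].T));d=V[:,1]
    t=(Q[:,:2]-m[:2])@d;n=(Q[:,:2]-m[:2])@V[:,0]
    return m.round(1),round(np.degrees(np.arctan2(d[1],d[0]))%180,2),np.percentile(t,[1,99]).round(1),np.percentile(n,[1,99]).round(1)
E
python3 - <<'E'
from h import *
T=cloud(np.load('top0.npz'));S=cloud(np.load('side0.npz'))
for n,X,ro,rc,rh in(('top',T,(195,252,198,242),(262,312,140,242),(270,312,140,190)),('side',S,(252,315,240,300),(222,335,180,250),(228,282,178,222))):
    print(n,'table',np.nanmedian(box(X,ro,-20,15)[:,2]))
    Q=box(X,ro,35,75);print('carrier',len(Q),rect(Q),line(Q),np.percentile(Q[:,2],[50,95]))
    Q=box(X,ro,50,65);print('carrier top',len(Q),rect(Q),line(Q))
    Q=box(X,rh,60,90);print('hood',len(Q),rect(Q),line(Q),np.percentile(Q[:,2],[50,95]))
    Q=box(X,rc,3,45);print('base',len(Q),rect(Q),line(Q))
    Q=box(X,rc,20,36);print('lips',len(Q),rect(Q),line(Q))
I=np.load('top0.npz')['img'];np.set_printoptions(linewidth=200)
a=cv2.resize(I[140:245,255:320,::-1],None,fx=5,fy=5,interpolation=cv2.INTER_CUBIC)
b=cv2.resize(I[190:250,190:255,::-1],None,fx=5,fy=5,interpolation=cv2.INTER_CUBIC)
b=np.vstack([b,np.zeros((525-300,325,3),np.uint8)])
cv2.imwrite('pics/crop.png',np.hstack([a,b]))
E
```

```text
top table 0.5135235138882178
carrier 225 (array([504.7, 203.6]), array([107.3,  18.2]), 59.32) (array([504.8, 203.4,  55.1]), np.float64(59.57), array([-52.4,  53.1]), array([-8.8,  9.2])) [56.81371846 60.52914666]
carrier top 192 (array([504.7, 203.6]), array([107.3,  18.2]), 59.32) (array([505.4, 204.2,  57.1]), np.float64(59.24), array([-53.4,  52.2]), array([-8.8,  9.1]))
hood 635 (array([643.4,  21. ]), array([42.9, 98.7]), 78.88) (array([642.8,  21.1,  77.4]), np.float64(168.79), array([-48.2,  47.9]), array([-21.1,  21.1])) [77.63881001 81.18497573]
base 2284 (array([587. ,  35.8]), array([276.9, 134.4]), 1.09) (array([562.8,  39.1,  10.8]), np.float64(176.63), array([-155.2,  107.2]), array([-67.7,  65.6]))
lips 351 (array([590.7,  68. ]), array([114.9, 247.3]), 78.88) (array([536.5,  44.5,  26. ]), np.float64(178.88), array([-173.9,   73.4]), array([-53.5,  35. ]))
side table -0.010926404712364458
carrier 668 (array([501.1, 206.2]), array([109. ,  20.3]), 59.12) (array([501.1, 209.1,  50. ]), np.float64(58.96), array([-55.7,  51.3]), array([-11.2,   8.1])) [51.53296468 57.83479736]
carrier top 382 (array([501.1, 206.1]), array([107.6,  20.3]), 59.12) (array([501.8, 207.6,  55. ]), np.float64(59.18), array([-54.5,  51.4]), array([-10.1,   9.5]))
hood 656 (array([638.6,  23.5]), array([46.1, 99.1]), 77.54) (array([637.2,  29.6,  73.3]), np.float64(170.7), array([-50.7,  45.7]), array([-17.2,  27.6])) [75.59141758 77.6981153 ]
base 2425 (array([579.9,  -9. ]), array([251.1, 333.4]), 14.68) (array([569.9,  38.2,  16.4]), np.float64(150.99), array([-168.1,  112.8]), array([-150.3,  222.7]))
lips 729 (array([610.1,  12.7]), array([235.2, 261.1]), 31.43) (array([571.2,  42.5,  25.3]), np.float64(176.53), array([-114.7,  112.5]), array([-132.6,  161. ]))
```

View pics/crop.png

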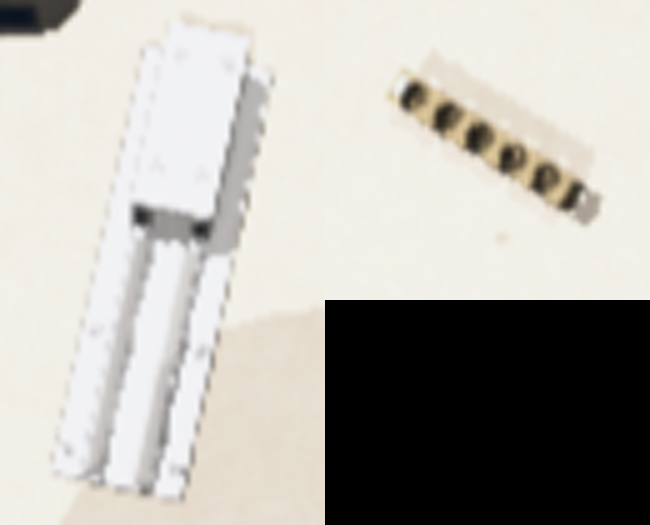

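```bash
cat >> h.py <<'E'
def lane(X,hc,yaw,lab):
    a=np.radians(yaw);u=np.array([np.cos(a),np.sin(a)]);n=np.array([-u[1],u[0]])
    P=X.reshape(-1,3);P=P[np.isfinite(P[:,2])]
    o=np.array(hc)-49*u;d=P[:,:2]-o;x=d@u;y=d@n
    print(lab,'origin',o.round(1))
    for lo in range(-140,0,35):
        m=(x>lo)&(x<lo+35)&(abs(y)<44)
        print(lo,[(int(b),round(float(np.median(P[m&(abs(y-b)<1.5)][:,2])),0)) for b in range(-42,43,3) if (m&(abs(y-b)<1.5)).sum()>2])
E
python3 - <<'E'
from h import *
T=cloud(np.load('top0.npz'));S=cloud(np.load('side0.npz'))
lane(T,(643.4,21),-11.1,'top');lane(S,(638.6,23.5),-11.1,'side')
E
```

```text
top origin [595.3  30.4]
-140 [(-42, 2.0), (-39, 2.0), (-36, 4.0), (-33, 9.0), (-30, 9.0), (-27, 9.0), (-24, 7.0), (-21, 9.0), (-18, 21.0), (-15, 28.0), (-12, 25.0), (-9, 11.0), (-6, 7.0), (-3, 8.0), (0, 9.0), (3, 7.0), (6, 9.0), (9, 8.0), (12, 23.0), (15, 27.0), (18, 24.0), (21, 8.0), (24, 9.0), (27, 8.0), (30, 8.0), (33, 8.0), (36, 6.0), (39, -1.0), (42, -0.0)]
-105 [(-42, 1.0), (-39, 1.0), (-36, 2.0), (-33, 8.0), (-30, 9.0), (-27, 9.0), (-24, 10.0), (-21, 8.0), (-18, 22.0), (-15, 28.0), (-12, 25.0), (-9, 10.0), (-6, 9.0), (-3, 9.0), (0, 8.0), (3, 8.0), (6, 9.0), (9, 9.0), (12, 25.0), (15, 27.0), (18, 25.0), (21, 10.0), (24, 8.0), (27, 8.0), (30, 9.0), (33, 8.0), (36, 5.0), (39, 1.0), (42, 2.0)]
-70 [(-42, 3.0), (-39, 1.0), (-36, 5.0), (-33, 10.0), (-30, 9.0), (-27, 9.0), (-24, 9.0), (-21, 9.0), (-18, 20.0), (-15, 28.0), (-12, 25.0), (-9, 7.0), (-6, 8.0), (-3, 9.0), (0, 9.0), (3, 8.0), (6, 8.0), (9, 9.0), (12, 26.0), (15, 28.0), (18, 25.0), (21, 9.0), (24, 9.0), (27, 9.0), (30, 10.0), (33, 9.0), (36, 7.0), (39, 1.0), (42, 0.0)]
-35 [(-42, 1.0), (-39, 1.0), (-36, 4.0), (-33, 9.0), (
[... 477 characters left out ...]
, 6.0), (6, -0.0), (9, 8.0), (12, 21.0), (15, 20.0), (18, 15.0), (21, 8.0), (24, 7.0), (27, 7.0), (30, 7.0), (33, 5.0), (36, 3.0), (39, -1.0), (42, -0.0)]
-105 [(-18, 26.0), (-15, 23.0), (-12, 16.0), (-9, 13.0), (12, 22.0), (15, 22.0), (18, 15.0), (21, 8.0), (24, 8.0), (27, 7.0), (30, 7.0), (33, 5.0), (36, 3.0), (39, -0.0), (42, -0.0)]
-70 [(-18, 25.0), (-15, 23.0), (-12, 17.0), (-9, 13.0), (12, 20.0), (15, 23.0), (18, 15.0), (21, 8.0), (24, 8.0), (27, 8.0), (30, 7.0), (33, 5.0), (36, 3.0), (39, -1.0), (42, -0.0)]
-35 [(-18, 26.0), (-15, 24.0), (-12, 16.0), (-9, 9.0), (12, 22.0), (15, 21.0), (18, 15.0), (21, 8.0), (24, 7.0), (27, 7.0), (30, 7.0), (33, 5.0), (36, 3.0), (39, -1.0), (42, -0.0)]
```

```bash
python3 - <<'E'
from station import env
from h import *
s=env.sense();R=s['tool_rot'];p=s['tcp_pos']
y=np.radians(59.2);g=np.array([503+28*np.cos(y),205+28*np.sin(y),48+155+75])
print(g,'shift tool m',R.T@(g-p)/1000)
E
```

```text
[517.33720022 229.05087711 278.        ] shift tool m [ 0.56570641 -0.59637708  0.12685017]
```

```bash
python3 -m creep '[[[0.566,-0.596,0.05],[0,0,-0.611],1],[[0.566,-0.596,0.05],[0,0,-0.611],1],[[0.566,-0.596,0.05],[0,0,-0.611],1],[[0.566,-0.596,0.05],[0,0,-0.611],1],[[0.566,-0.596,0.05],[0,0,-0.611],1],[[0.566,-0.596,0.05],[0,0,-0.611],1],[[0.566,-0.596,0.05],[0,0,-0.611],1],[[0.566,-0.596,0.05],[0,0,-0.611],1]]' 60
cat >> h.py <<'E'
def todo(g,yaw):
    from station import env
    from scipy.spatial.transform import Rotation as Ro
    s=env.sense();R=np.array(s['tool_rot']);p=np.array(s['tcp_pos']);a=np.radians(yaw);c,sn=np.cos(a),np.sin(a)
    D=np.array([[c,sn,0],[sn,-c,0],[0,0,-1]])
    print('t',s['time'],'q',np.round(s['joint_pos'],2),'tcp',p.round(1),'open',round(s['opening'],1),'F',np.round(s['wrist_force'],1))
    print('shift',(R.T@(np.array(g)-p)/1000).round(4),'turn',Ro.from_matrix(R.T@D).as_rotvec().round(3))
E
python3 -c "
from h import *
todo([517.3,229,278],59.2)"
```

```text
time: 1.1
tcp_pos: [411.3, -74.2, 374.1]
tool_rot: [[0.512, 0.859, 0.0], [0.859, -0.512, -0.0], [-0.0, 0.001, -1.0]]
wrist_force: [0.7, -0.7, -1.1]
opening: 85.2
finger_force: 0.0
t 1.1 q [-0.49 -0.47 -0.47  1.57 -0.    1.61] tcp [411.3 -74.2 374.1] open 85.2 F [ 0.7 -0.7 -1.1]
shift [ 0.3147 -0.0642  0.0961] turn [0.001 0.    0.   ]
```

```bash
python3 -m creep '[[[0.315,-0.064,0.096],[0,0,0],1],[[0.315,-0.064,0.096],[0,0,0],1],[[0.315,-0.064,0.096],[0,0,0],1],[[0.315,-0.064,0.096],[0,0,0],1],[[0.315,-0.064,0.096],[0,0,0],1],[[0.315,-0.064,0.096],[0,0,0],1],[[0.315,-0.064,0.096],[0,0,0],1],[[0.315,-0.064,0.096],[0,0,0],1]]' >/dev/null
python3 - <<'E'
from h import *
from station import read_camera
todo([517.3,229,203],59.2)
c=read_camera('side');d=read_camera('top')
cv2.imwrite('pics/above.png',np.hstack([cv2.resize(i['img'][150:350,180:400,::-1],None,fx=1.8,fy=1.8) for i in(c,d)])[:, :800])
E
```

```text
t 2.1 q [ 0.18  0.01 -0.23  1.33 -0.    2.29] tcp [517.1 226.8 278.3] open 85.5 F [ 0.7 -0.5 -0.2]
shift [ 0.0021 -0.001   0.0753] turn [-0.     0.001  0.   ]
```

View pics/above.png

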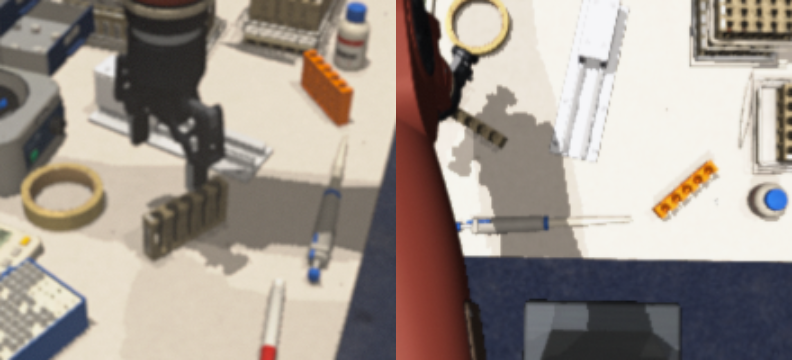

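The side crop shows the fingers straddling the carrier's left (+dir) half. The path down is clear of the tape.

```bash
python3 -m creep '[[[0.002,-0.001,0.03],[0,0,0],1],[[0.002,-0.001,0.06],[0,0,0],1],[[0.002,-0.001,0.075],[0,0,0],1],[[0.002,-0.001,0.075],[0,0,0],1],[[0.002,-0.001,0.075],[0,0,0],1]]'; python3 -m creep '[[[0,0,0],[0,0,0],-1],[[0,0,0],[0,0,0],-1],[[0,0,0],[0,0,0],-1],[[0,0,0],[0,0,0],-1],[[0,0,0],[0,0,0],-1],[[0,0,0],[0,0,0],-1],[[0,0,0],[0,0,0],-1],[[0,0,0],[0,0,0],-1]]' 60
```

```text
time: 2.82
tcp_pos: [518.0, 229.4, 204.7]
tool_rot: [[0.512, 0.859, 0.002], [0.859, -0.512, 0.0], [0.001, 0.001, -1.0]]
wrist_force: [-0.1, -0.8, 0.0]
opening: 85.3
finger_force: 0.0
time: 3.82
tcp_pos: [517.6, 229.5, 203.6]
tool_rot: [[0.512, 0.859, 0.001], [0.859, -0.512, 0.0], [0.0, 0.0, -1.0]]
wrist_force: [0.4, 1.2, 4.7]
opening: 17.0
finger_force: 59.4
```

```bash
python3 -m creep '[[[0,0,-0.02],[0,0,0],-1],[[0,0,-0.06],[0,0,0],-1],[[0,0,-0.1],[0,0,0],-1],[[0,0,-0.1],[0,0,0],-1],[[0,0,-0.1],[0,0,0],-1]]'; python3 -c "
from h import *
todo([491.8,51.5,300],168.9)"
```

```text
time: 4.45
tcp_pos: [517.3, 229.5, 303.3]
tool_rot: [[0.512, 0.859, -0.0], [0.859, -0.512, -0.0], [-0.0, -0.0, -1.0]]
wrist_force: [0.2, 0.5, -0.8]
opening: 16.7
finger_force: 58.9
t 4.45 q [ 0.19  0.01 -0.19  1.38 -0.    2.29] tcp [517.3 229.5 303.3] open 16.7 F [ 0.2  0.5 -0.8]
shift [-0.1659  0.0691  0.0034] turn [-0.     0.    -1.914]
```

```bash
python3 -m creep '[[[-0.166,0.069,0],[0,0,-1.914],-1],[[-0.166,0.069,0],[0,0,-1.914],-1],[[-0.166,0.069,0],[0,0,-1.914],-1],[[-0.166,0.069,0],[0,0,-1.914],-1],[[-0.166,0.069,0],[0,0,-1.914],-1],[[-0.166,0.069,0],[0,0,-1.914],-1],[[-0.166,0.069,0],[0,0,-1.914],-1],[[-0.166,0.069,0],[0,0,-1.914],-1]]'; python3 -c "
from h import *
todo([491.8,51.5,270],168.9)"
```

```text
time: 5.45
tcp_pos: [491.2, 51.6, 301.9]
tool_rot: [[-0.789, 0.615, -0.003], [0.615, 0.789, 0.0], [0.002, -0.001, -1.0]]
wrist_force: [-0.2, -0.1, -0.3]
opening: 16.7
finger_force: 58.8
t 5.45 q [-0.16 -0.22 -0.4   1.39 -0.    0.5 ] tcp [491.2  51.6 301.9] open 16.7 F [-0.2 -0.1 -0.3]
shift [-0.0006  0.0003  0.0319] turn [-0.001 -0.003 -0.468]
```

```bash
python3 -m creep '[[[0,0,0.01],[0,0,-0.468],-1],[[0,0,0.03],[0,0,-0.468],-1],[[0,0,0.047],[0,0,-0.468],-1],[[0,0,0.047],[0,0,-0.468],-1],[[0,0,0.047],[0,0,-0.468],-1],[[0,0,0.047],[0,0,-0.468],-1]]'; python3 - <<'E'
from h import *
from station import read_camera
todo([491.8,51.5,255],168.9)
c=read_camera('side');d=read_camera('top')
np.savez('side1.npz',**c);np.savez('top1.npz',**d)
cv2.imwrite('pics/pre.png',np.hstack([cv2.resize(i['img'][120:290,215:355,::-1],None,fx=2.8,fy=2.8,interpolation=cv2.INTER_CUBIC) for i in(c,d)]))
E
```

```text
time: 6.2
tcp_pos: [492.0, 51.5, 257.0]
tool_rot: [[-0.98, 0.2, 0.001], [0.2, 0.98, -0.0], [-0.001, -0.0, -1.0]]
wrist_force: [0.4, 1.3, -1.0]
opening: 17.0
finger_force: 58.8
t 6.2 q [-0.16 -0.2  -0.46  1.3  -0.    0.04] tcp [492.   51.5 257. ] open 17.0 F [ 0.4  1.3 -1. ]
shift [ 0.0002 -0.0001  0.002 ] turn [-0.     0.001 -0.007]
```

View pics/pre.png

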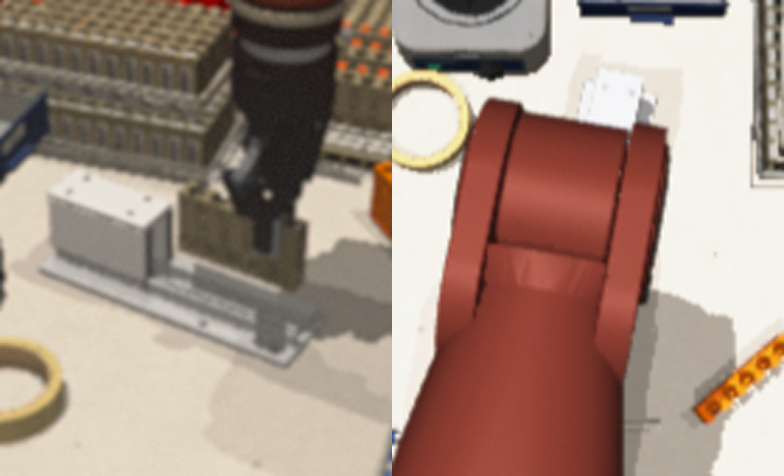

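Side crop: the carrier is held level and upright above the lane, its leading end short of the hood mouth. The top view is blocked by the arm. I'll compare the left faces of carrier and hood in the side depth.

```bash
cat > cmp.py <<'E'
from h import *
import sys
def run(f,zc):
    X=cloud(np.load(f)).reshape(-1,3);X=X[np.isfinite(X[:,2])]
    a=np.radians(-11.1);u=np.array([np.cos(a),np.sin(a)]);n=np.array([-u[1],u[0]])
    d=X[:,:2]-[590.5,32.9];x=d@u;y=d@n;z=X[:,2]
    def face(m,l):
        if m.sum()<10: print(l,'few',m.sum());return
        p=np.polyfit(x[m],y[m],1);r=y[m]-np.polyval(p,x[m]);k=abs(r)<3
        p=np.polyfit(x[m][k],y[m][k],1);print(l,m.sum(),'med y',np.median(y[m]).round(2),'at mean x',x[m].mean().round(1),'yaw err deg',np.degrees(p[0]).round(2),'x rng',np.percentile(x[m],[1,99]).round(1),'sd',r[k].std().round(2))
    face((z>20)&(z<65)&(x>8)&(x<90)&(y>5)&(y<35),'hood')
    face((z>zc+8)&(z<zc+50)&(x>-140)&(x<-3)&(abs(y)<22)&(x>-75),'carrier front')
    face((z>zc+4)&(z<zc+22)&(x>-135)&(x<-3)&(abs(y)<22),'carrier low')
    face((z>10)&(z<24)&(x>-135)&(x<-10)&(y>8)&(y<24),'left wall')
run(sys.argv[1],float(sys.argv[2]))
E
python3 cmp.py side1.npz 53; python3 cmp.py side0.npz 53
```

```text
hood 445 med y 20.05 at mean x 48.2 yaw err deg -0.2 x rng [ 8.2 89.1] sd 1.19
carrier front 297 med y 6.66 at mean x -46.9 yaw err deg -0.54 x rng [-74.1 -19.7] sd 1.19
carrier low 205 med y 6.39 at mean x -78.2 yaw err deg -0.08 x rng [-127.7  -20.5] sd 1.15
left wall 299 med y 17.33 at mean x -74.4 yaw err deg -0.15 x rng [-134.1  -11.5] sd 1.46
hood 446 med y 20.0 at mean x 48.6 yaw err deg -0.12 x rng [ 8.4 89.5] sd 1.21
carrier front few 0
carrier low few 0
left wall 294 med y 17.3 at mean x -74.9 yaw err deg -0.41 x rng [-133.9  -11.4] sd 1.43
```

```bash
python3 -m creep '[[[0,0.001,0.01],[0,0,-0.006],-1],[[0,0.001,0.02],[0,0,-0.006],-1],[[0,0.001,0.025],[0,0,-0.006],-1],[[0,0.001,0.03],[0,0,-0.006],-1],[[0,0.001,0.03],[0,0,-0.006],-1]]';  python3 -m creep '[[[0,0,0.004],[0,0,0],-1],[[0,0,0.008],[0,0,0],-1],[[0,0,0.011],[0,0,0],-1],[[0,0,0.011],[0,0,0],-1]]'; python3 - <<'E'
from h import *
from station import read_camera
todo([491.8,51.5,212],168.9)
np.savez('side2.npz',**read_camera('side'))
E
python3 cmp.py side2.npz 13
```

```text
time: 6.92
tcp_pos: [491.8, 52.5, 225.9]
tool_rot: [[-0.981, 0.193, -0.001], [0.193, 0.981, -0.0], [0.001, -0.0, -1.0]]
wrist_force: [0.0, -0.4, -0.6]
opening: 16.9
finger_force: 58.8
time: 7.42
tcp_pos: [491.9, 52.5, 215.0]
tool_rot: [[-0.981, 0.193, -0.001], [0.193, 0.981, -0.0], [0.001, -0.0, -1.0]]
wrist_force: [0.2, -0.1, -0.7]
opening: 16.6
finger_force: 58.8
t 7.425 q [-0.16 -0.17 -0.51  1.22 -0.    0.04] tcp [491.9  52.5 215. ] open 16.6 F [ 0.2 -0.1 -0.7]
shift [-0.0001 -0.001   0.003 ] turn [-0.    -0.001 -0.   ]
hood 444 med y 20.0 at mean x 48.4 yaw err deg -0.2 x rng [ 8.5 89.6] sd 1.17
carrier front 358 med y 8.47 at mean x -45.6 yaw err deg 0.22 x rng [-74.5  -7.1] sd 1.22
carrier low 434 med y 12.6 at mean x -77.2 yaw err deg 3.77 x rng [-134.2   -5.8] sd 1.73
left wall 303 med y 17.33 at mean x -74.8 yaw err deg -0.16 x rng [-134.1  -11.7] sd 1.4
```

Carrier bottom is inside the lane with no contact force. Touching down next.

```bash
python3 -m creep '[[[0,0,0.001],[0,0,0],-1],[[0,0,0.002],[0,0,0],-1],[[0,0,0.003],[0,0,0],-1],[[0,0,0.003],[0,0,0],-1]]'
```

```text
time: 7.98
tcp_pos: [492.0, 52.5, 212.2]
tool_rot: [[-0.981, 0.193, -0.0], [0.193, 0.981, -0.0], [0.0, -0.0, -1.0]]
wrist_force: [-0.0, 0.3, -1.4]
opening: 16.9
finger_force: 58.8
```

```bash
python3 -m creep '[[[0,0,0.0007],[0,0,0],-1],[[-0.004,0,0.0007],[0,0,0],-1],[[-0.008,0,0.0007],[0,0,0],-1],[[-0.012,0,0.0007],[0,0,0],-1],[[-0.016,0,0.0007],[0,0,0],-1],[[-0.02,0,0.0007],[0,0,0],-1],[[-0.024,0,0.0007],[0,0,0],-1],[[-0.024,0,0.0007],[0,0,0],-1]]'; python3 -m creep '[[[-0.004,0,0],[0,0,0],-1],[[-0.008,0,0],[0,0,0],-1],[[-0.012,0,0],[0,0,0],-1],[[-0.016,0,0],[0,0,0],-1]]'
```

```text
time: 8.98
tcp_pos: [515.8, 47.8, 211.6]
tool_rot: [[-0.981, 0.193, 0.0], [0.193, 0.981, -0.0], [-0.0, -0.0, -1.0]]
wrist_force: [-0.8, -0.4, -0.5]
opening: 17.0
finger_force: 58.9
time: 9.48
tcp_pos: [531.5, 44.7, 211.6]
tool_rot: [[-0.981, 0.193, -0.0], [0.193, 0.981, -0.0], [0.0, -0.0, -1.0]]
wrist_force: [-2.2, 0.5, -0.2]
opening: 17.0
finger_force: 59.0
```

```bash
python3 -m creep '[[[-0.002,0,0],[0,0,0],-1],[[-0.004,0,0],[0,0,0],-1],[[-0.006,0,0],[0,0,0],-1],[[-0.008,0,0],[0,0,0],-1],[[-0.010,0,0],[0,0,0],-1],[[-0.012,0,0],[0,0,0],-1],[[-0.014,0,0],[0,0,0],-1],[[-0.016,0,0],[0,0,0],-1]]'; python3 -c "
from h import *
todo([491.8,51.5,212],168.9)"
```

```text
time: 10.48
tcp_pos: [547.2, 41.6, 211.6]
tool_rot: [[-0.981, 0.193, 0.0], [0.193, 0.981, -0.0], [-0.0, -0.0, -1.0]]
wrist_force: [-2.8, -2.2, -0.5]
opening: 16.5
finger_force: 59.0
t 10.475 q [-0.16  0.01 -0.36  1.21 -0.    0.03] tcp [547.2  41.6 211.6] open 16.5 F [-2.8 -2.2 -0.5]
shift [ 0.0562 -0.001  -0.0004] turn [-0.  0. -0.]
```

```bash
cat > ok.py <<'E'
from station import env
import numpy as np,sys
s=env.sense();f=np.array(s['wrist_force'])[:2]@[.981,-.1925]
print('t',round(s['time'],2),'push',round(-f,1),'adv',round((np.array(s['tcp_pos'])[:2]-[492,52.5])@[.981,-.1925],2),'z',round(s['tcp_pos'][2],1))
sys.exit(-f>7.5)
E
python3 -m creep '[[[-0.001,0,0],[0,0,0],-1],[[-0.002,0,0],[0,0,0],-1]]' >/dev/null; python3 ok.py && python3 -m creep '[[[-0.001,0,0],[0,0,0],-1],[[-0.002,0,0],[0,0,0],-1]]' >/dev/null; python3 ok.py && python3 -m creep '[[[-0.001,0,0],[0,0,0],-1],[[-0.002,0,0],[0,0,0],-1]]' >/dev/null; python3 ok.py && python3 -m creep '[[[-0.001,0,0],[0,0,0],-1],[[-0.002,0,0],[0,0,0],-1]]' >/dev/null; python3 ok.py
```

```text
t 10.72 push 3.0 adv 58.04 z 211.6
t 10.72 push 3.0 adv 58.04 z 211.6
t 10.72 push 3.0 adv 58.04 z 211.6
t 10.72 push 3.0 adv 58.04 z 211.6False
False
False
False
```

```bash
sed -i 's/sys.exit(-f>7.5)/sys.exit(int(-f>7.5))/' ok.py
python3 -m creep '[[[-0.001,0,0],[0,0,0],-1],[[-0.002,0,0],[0,0,0],-1]]' >/dev/null; python3 ok.py && python3 -m creep '[[[-0.001,0,0],[0,0,0],-1],[[-0.002,0,0],[0,0,0],-1]]' >/dev/null && python3 ok.py && python3 -m creep '[[[-0.001,0,0],[0,0,0],-1],[[-0.002,0,0],[0,0,0],-1]]' >/dev/null && python3 ok.py && python3 -m creep '[[[-0.001,0,0],[0,0,0],-1],[[-0.002,0,0],[0,0,0],-1]]' >/dev/null && python3 ok.py
```

```text
t 10.97 push 3.6 adv 60.05 z 211.6
t 11.22 push 1.8 adv 62.05 z 211.6
t 11.47 push 1.6 adv 64.04 z 211.6
t 11.72 push 3.1 adv 66.07 z 211.6
```

```bash
python3 -m creep '[[[-0.001,0,0],[0,0,0],-1],[[-0.002,0,0],[0,0,0],-1]]' >/dev/null; python3 ok.py && python3 -m creep '[[[-0.001,0,0],[0,0,0],-1],[[-0.002,0,0],[0,0,0],-1]]' >/dev/null && python3 ok.py && python3 -m creep '[[[-0.001,0,0],[0,0,0],-1],[[-0.002,0,0],[0,0,0],-1]]' >/dev/null && python3 ok.py && python3 -m creep '[[[-0.001,0,0],[0,0,0],-1],[[-0.002,0,0],[0,0,0],-1]]' >/dev/null && python3 ok.py && python3 -m creep '[[[-0.001,0,0],[0,0,0],-1],[[-0.002,0,0],[0,0,0],-1]]' >/dev/null && python3 ok.py && python3 -m creep '[[[-0.001,0,0],[0,0,0],-1],[[-0.002,0,0],[0,0,0],-1]]' >/dev/null && python3 ok.py
```

```text
t 11.97 push 2.0 adv 68.07 z 211.6
t 12.22 push 1.7 adv 70.05 z 211.6
t 12.47 push 2.6 adv 72.05 z 211.6
t 12.72 push 1.7 adv 74.04 z 211.6
t 12.97 push 1.9 adv 76.07 z 211.6
t 13.22 push 2.9 adv 78.01 z 211.6
```

```bash
python3 -m creep '[[[-0.001,0,0],[0,0,0],-1],[[-0.002,0,0],[0,0,0],-1]]' >/dev/null; python3 ok.py && python3 -m creep '[[[-0.001,0,0],[0,0,0],-1],[[-0.002,0,0],[0,0,0],-1]]' >/dev/null && python3 ok.py && python3 -m creep '[[[-0.001,0,0],[0,0,0],-1],[[-0.002,0,0],[0,0,0],-1]]' >/dev/null && python3 ok.py && python3 -m creep '[[[-0.001,0,0],[0,0,0],-1],[[-0.002,0,0],[0,0,0],-1]]' >/dev/null && python3 ok.py && python3 -m creep '[[[-0.001,0,0],[0,0,0],-1],[[-0.002,0,0],[0,0,0],-1]]' >/dev/null && python3 ok.py
```

```text
t 13.47 push 2.1 adv 80.01 z 211.6
t 13.72 push 4.8 adv 81.9 z 211.6
t 13.97 push 11.7 adv 83.16 z 211.6
```

```bash
python3 -m creep '[[[-0.0005,0,0],[0,0,0],-1],[[-0.0008,0,0],[0,0,0],-1],[[-0.0008,0,0],[0,0,0],-1]]' >/dev/null; python3 ok.py
```

```text
t 14.35 push 13.2 adv 83.63 z 211.6
```

```bash
python3 -m creep '[[[-0.0004,0,0],[0,0,0],-1],[[-0.0008,0,0],[0,0,0],-1],[[-0.0008,0,0],[0,0,0],-1],[[-0.0008,0,0],[0,0,0],-1]]' >/dev/null; python3 ok.py;  python3 -m creep '[[[0,0,0],[0,0,0],-1],[[0,0,0],[0,0,0],-1]]' >/dev/null; python3 ok.py
```

```text
t 14.85 push 15.4 adv 84.12 z 211.6
t 15.1 push 16.2 adv 84.13 z 211.6
```

```bash
python3 -m creep '[[[-0.0004,0,0],[0,0,0],-1],[[-0.0004,0,0],[0,0,0],-1],[[-0.0004,0,0],[0,0,0],-1]]' >/dev/null; python3 ok.py;  python3 -m creep '[[[0.0005,0,0],[0,0,0],-1],[[0.001,0,0],[0,0,0],-1],[[0.0015,0,0],[0,0,0],-1],[[0.002,0,0],[0,0,0],-1],[[0.002,0,0],[0,0,0],-1]]' >/dev/null; python3 ok.py
```

```text
t 15.47 push 17.1 adv 84.37 z 211.6
t 16.1 push 7.1 adv 83.47 z 211.6
```

```bash
python3 -m creep '[[[0.0005,0,0],[0,0,0],-1],[[0.001,0,0],[0,0,0],-1],[[0.001,0,0],[0,0,0],-1],[[0.001,0,0],[0,0,0],-1]]' >/dev/null; python3 ok.py
```

```text
t 16.6 push 4.5 adv 82.75 z 211.6
```

```bash
python3 -m creep '[[[0.0004,0,0],[0,0,0],-1],[[0.0005,0,0],[0,0,0],-1],[[0.0005,0,0],[0,0,0],-1]]' >/dev/null; python3 ok.py; python3 -m creep '[[[0,0,0],[0,0,0],-1],[[0,0,0],[0,0,0],-1]]' >/dev/null; python3 ok.py
```

```text
t 16.98 push 3.9 adv 82.44 z 211.6
t 17.23 push 4.1 adv 82.43 z 211.6
```

```bash
python3 -m creep '[[[0.0003,0,0],[0,0,0],-1],[[0.0005,0,0],[0,0,0],-1],[[0.0005,0,0],[0,0,0],-1]]' >/dev/null; python3 ok.py
```

```text
t 17.6 push 2.0 adv 82.08 z 211.6
```

```bash
python3 -m creep '[[[0,0,0],[0,0,0],-0.5],[[0,0,0],[0,0,0],-0.4],[[0,0,0],[0,0,0],-0.2],[[0,0,0],[0,0,0],0],[[0,0,0],[0,0,0],0],[[0,0,0],[0,0,0],0]]' 20;python3 ok.py; python3 - <<'E'
from h import *
from station import read_camera
d=read_camera('side');np.savez('side3.npz',**d)
cv2.imwrite('pics/rel.png',cv2.resize(d['img'][140:290,200:380,::-1],None,fx=3.5,fy=3.5,interpolation=cv2.INTER_CUBIC))
E
```

```text
time: 18.35
tcp_pos: [572.5, 36.7, 211.6]
tool_rot: [[-0.981, 0.193, 0.0], [0.193, 0.981, -0.0], [-0.0, -0.0, -1.0]]
wrist_force: [-0.2, 0.7, 0.2]
opening: 42.7
finger_force: 0.0
t 18.35 push 0.3 adv 82.01 z 211.6
```

View pics/rel.png

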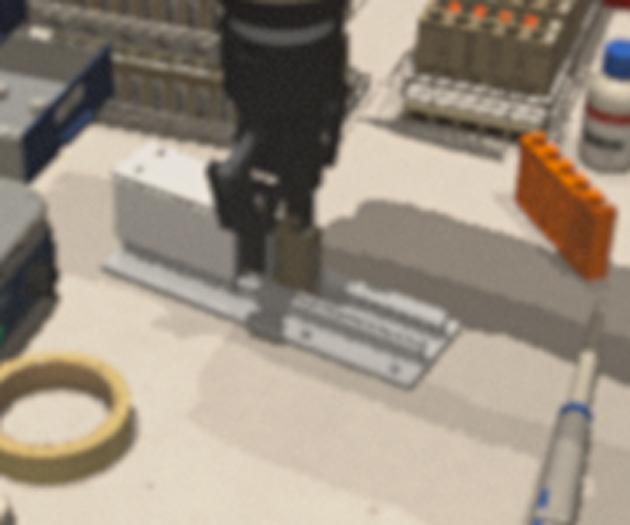

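Side crop: the fingers are open and clear of the carrier, whose rear end sticks out of the hood at about (298,258). Retreating straight up.

```bash
python3 -m creep '[[[0,0,-0.01],[0,0,0],0],[[0,0,-0.04],[0,0,0],0],[[0,0,-0.08],[0,0,0],0],[[0,0,-0.12],[0,0,0],0],[[0,0,-0.15],[0,0,0],0],[[0.1,0,-0.17],[0,0,0],0],[[0.14,-0.05,-0.18],[0,0,0],0],[[0.14,-0.1,-0.18],[0,0,0],0]]'; python3 - <<'E'
from h import *
from station import read_camera
d=read_camera('side');np.savez('side4.npz',**d);t=read_camera('top')
X=cloud(d).reshape(-1,3);X=X[np.isfinite(X[:,2])];a=np.radians(-11.1);u=np.array([np.cos(a),np.sin(a)]);n=np.array([-u[1],u[0]])
q=X[:,:2]-[590.5,32.9];x=q@u;y=q@n
m=(X[:,2]>35)&(X[:,2]<75)&(x<-3)&(x>-140)&(abs(y)<14);print(m.sum(),np.percentile(x[m],[1,5,50,99]),np.percentile(X[m][:,2],[5,50,95,99]))
cv2.imwrite('pics/end.png',np.hstack([cv2.resize(i['img'][130:290,200:360,::-1],None,fx=2.5,fy=2.5,interpolation=cv2.INTER_CUBIC) for i in(d,t)]))
E
```

```text
time: 19.4
tcp_pos: [419.5, -25.2, 392.3]
tool_rot: [[-0.982, 0.189, 0.002], [0.189, 0.982, -0.001], [-0.002, -0.0, -1.0]]
wrist_force: [0.3, -1.4, 0.1]
opening: 42.9
finger_force: 0.0
286 [-47.545903   -46.35211228 -27.68287477  -3.61037469] [37.29926563 54.8615397  65.52101563 66.328075  ]
```

View pics/end.png

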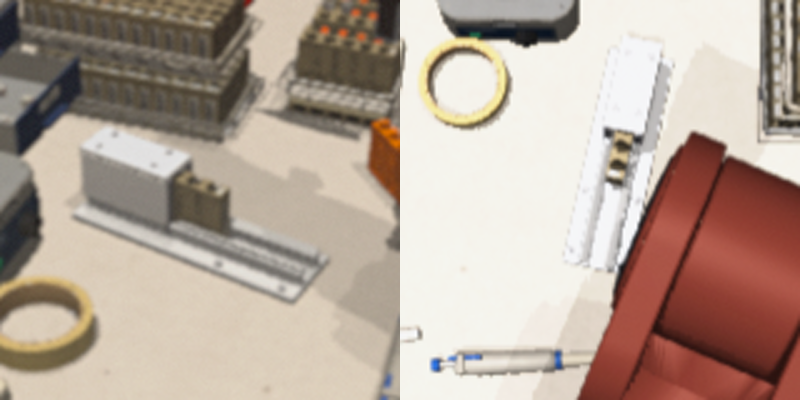

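The carrier sits upright in the lane with about 47 mm out of the hood. That matches the measured advance, and the robot is clear.

```bash
python3 -m creep '[[[0,0,0],[0,0,0],0],[[0,0,0],[0,0,0],0]]' >/dev/null; python3 -c "
from station import workorder
print(workorder.finish_job())"
```

```text
the job is handed in; nothing more can be done
None
```

The carrier was pressed home at about 15 N (17 N at the wrist, about 2 N of it drag), eased off and released; it stands upright with about 47 mm out of the hood, nothing else was seen disturbed, and the job was handed in at about 20 s.

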